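# Unlock the blade chest's dial lock and present its shackle

## Task

Unlock the blade chest: turn the dial on its lock clockwise all the way to the stop, then back anticlockwise three clicks and leave it in that third notch. Then, without forcing it, pull the U-shaped shackle straight up out of the lock and finish while still holding it up: upright, still, and with its feet at least 6 cm above the top of the lock. Leave the jars, tools and other things about as they are.

Things in the scene. Friction and masses are not known exactly. Their poses are not given: they have to be found in the camera images.
- dial (a joint): dial angle, rad, growing anticlockwise seen from above: 0 = clockwise stop, 1.5 = other end. Clicks into a notch every 0.3 rad (0, 0.3 ... 1.5; about 0.1 N m to pass one) and, let go, settles in the nearest. The third notch back from the stop is 0.9: only there (within about 0.07) is the shackle free; elsewhere it lifts about 5 mm and is blocked by a hidden wheel.
- dial_grip (a point): on the dial's vertical axis, 31 mm above the lock's top face. Dial: steel disc (diameter 60, 6 high) with an upright black grip bar 42 long, 14 wide, its top 9 mm above this point; pinch it across the 14 mm. x along the bar to its nose (white mark on the disc), z up; turns with the dial. White lines on the lock mark the notches, the longest the stop. Nearest shackle leg 58 mm from the axis.
- lock_top (a point): on the lock's top face, midway between the shackle's holes. z up, y along the lock from shackle to dial (dial axis 88 mm away). A 4 mm thick hasp tongue lies on the lock here, between the shackle's legs.
- chest: fixed grey steel blade chest, 300 (x) x 360 (y), lid 70 mm above the table; origin at the centre of its underside, z up. On its lid, on the -x half, the fixed dark steel lock housing, 104 x 185, top face 115 mm above the table.
- shackle: loose steel U of 10 mm square bar, open end down, 60 wide, 95 high, about 0.18 kg. Origin midway between its two feet, z up, y from leg to leg towards the dial. The leg nearer the dial has a lug at the foot, 22 long, towards the dial; it comes up through a slot. Locked, the feet are 45 mm below the lock's top face. 1 mm play in the holes: pull straight up, without turning.
- shackle_bar (a point): centre of the shackle's level top bar (10 x 10 mm, 60 long along its y), 90 mm above the feet, 45 mm above the lock's top face when locked; pinch it from above across its 10 mm (fingers closing along its x). 36 mm free between bar and hasp tongue. Axes as shackle.
- tape: roll of paper tape, outer diameter 90, 25 high, lying on the rear of the chest lid; origin at its underside (mm). Leave alone.
- ink_jar: small ink jar, diameter 60, 65 high, standing on the rear of the chest lid; origin at its underside (mm). Leave alone.
- big_jar: big ink jar, diameter 110, 150 high, on the table; origin at its underside (mm). Leave alone.
- squeegee: wooden squeegee lying flat, 220 long, 80 wide, 35 thick; origin under it (mm). Leave alone.
- tub: white tub, diameter 100, 100 high; origin at its underside (mm). Leave alone.
- tin: low round ink tin, diameter 44, 22 high, lying on the chest lid next to the dial end of the lock; origin at its underside (mm). Leave alone.
- water: clear bottle, diameter 64, 190 high; origin at its underside (mm). Leave alone.
Mind the look-alikes: they are no part of the job. Of the things that look like the shackle, the smallest one is meant.

How it is judged (in metres and radians):
On the way, in this order (a step that is already met when the one before it is completed fails the run):
1. the dial is turned clockwise to its stop (value of joint dial below 0.07 rad), for 0.1 s.
2. the dial is let go in the third notch back from the stop (value of joint dial between 0.81 and 0.99 rad and contact force between dial and the fingers below 0.1 N), for 0.2 s.
3. the shackle is drawn out of the lock, its feet clear of the lock's top (value of joint dial between 0.81 and 0.99 rad and z of shackle in the frame of lock_top above 0.005 m), for 0.1 s.
At the end, for the whole second after the job is handed in: The shackle is held in the fingers (over 1 N), touching nothing of the chest or lock, its feet more than 55 mm above the lock's top face, within 0.35 rad of upright and slower than 0.03 m/s; the dial rests within 0.09 rad of the third notch (0.9 rad) (value of joint dial between 0.81 and 0.99 rad and z of shackle in the frame of lock_top above 0.055 m and angle between shackle's own z axis and vertical below 0.35 rad and contact force between shackle and the fingers above 1 N and linear speed of shackle below 0.03 m/s and contact force between shackle and chest below 0.1 N); the arm keeps its last pose, push and grip.
It fails at once if the shackle is wrenched against the locked wheel (over 40 N) (contact force between shackle and dial above 40 N).
It fails at once if a bystander is shifted by more than 4 cm (distance of any of tape, ink_jar, big_jar, squeegee, tub, tin, water from where it was at the start of the episode above 0.04 m).
It also fails if it takes over 51 s, if anything falls off the work surface, if the arm or the gripper's body presses on something with over 40 N, if the wrist force passes 120 N, or if a joint passes its speed limit or range.

## Robot

A 7-joint arm with a two-finger parallel gripper is mounted at the origin on the work surface. World frame = base frame: x ahead of the robot, y to its left, z up, the work surface at z = 0. Lengths are in mm, angles in rad, forces in N, time in s.
With the tool pointing down it reaches from about 400 to 850 mm from the base axis. Payload 6.9 kg.
Tool frame: the origin (TCP) lies at the very end of the fingers, on their centre line; the grasp point (between the pads) lies 19 mm behind it (arm.grasp_offset is the distance from the TCP to the grasp point, in mm); z points along the fingers, y is the line along which they close (so a half turn about z gives the same grasp; the last joint's range is limited). The gripper opens to 85 mm and grips with 20 to 120 N. Pads are 22 mm wide; open, the fingers measure 114 mm over their backs; the gripper's body (76 mm by 85 mm) begins 54 mm behind the grasp point. The pads swing forward as they close: fully open they stand 13 mm farther back than shut.
Start: joints at [1.345, 0.507, -0.238, 1.5, 0.126, 1.149, -0.155], TCP at [202.97, -591.112, 199.575] pointing down, gripper open.
Joint ranges: [-3.08, 3.08], [-0.24, 2.05], [-1.43, 1.35], [0, 2.5], [-1.52, 4.66], [0.17, 1.96], [-2.89, 2.89]. Speed limits (rad/s): [2.39, 2.39, 3.14, 3.14, 3.14, 3.14, 3.14].

## Interface

Orientations are given as a unit quaternion [x, y, z, w].
In Python, from bench import arm gives the robot as it stands. The module is installed in compiled form; this text tells all that it offers.
- The arm moves only by the tool apply_moves, never from a script. Its argument "moves" is a list of rows, each an object of numbers: "jaw": the opening, from 0 (shut) to 1 (fully open); "x", "y", "z": the shift along the tool's x, y, z in mm; "turn": the turn about the tool's z in rad. A call has 1 to 12 rows; each row shifts and turns the commanded pose from where the row before left it, along the tool's axes as they then stand; what a row does not reach is not made up. A row lasts 1/12 s, in which the tool goes at most 41.7 mm and 7.16 degrees, less where a joint would pass 70% of its speed; a pose out of reach is approached as far as the arm can. A call is refused whole if a number of a shift passes 41.7 or a number of a turn 0.125, either way. A call with a gripper value outside its range is refused whole. The fingers move at their own pace and stop on an object; "newtons" is the grip in N (left out, the last holds). Time passes only in rows, so rows that do not move let the fingers close. It gives the time, the measured TCP pose, the force, the opening and the grip force at its end, in the units of the state.
- arm.get_obs(): the state, without advancing time (a new reading comes with each control period).
- arm.grab_frame(name): name is "scene" or "top" or "wrist"; returns a dict with "frame" (480x640x3 uint8, red, green, blue), "fov_y" (degrees; the focal length in pixels is half the picture's height over the tangent of half this angle, whatever the lens; pixels are square), "cx", "cy" (the principal point, pixels), "k1" (the pictures are not rectified: a ray, as slopes to the right and down, at radius r is drawn at 1 + k1 r^2 times it, then the intrinsics apply), "R" (3x3) and "t" (3): a world point X has camera coordinates R X + t; the wrist camera has in their place "tool_from_camera" (4x4, takes a point from camera to tool coordinates, whose origin is the TCP and whose axes are the flange's). Camera axes: x right, y down, z forward; pixel columns grow to the right and rows downward; lengths in mm; the calibration is good to about 2 mm. A picture is of the moment at which its call begins: read the wrist's pose just before it. There is no depth.
- arm.job_done(): hands the job in; it is judged then, once.
The state is a dict: "clock": time; "joint_positions": joint angles; "qd": joint speeds; "joint_torque": joint torques, N m; "position": TCP position; "eef_rot": TCP orientation; "ft_force": force on the tool from outside, world axes, zero at the start; "moment": the same for the moment, N m; "width": finger opening in mm; "finger_force": force on a finger pad.
Only numpy, scipy, OpenCV 4.12 (cv2) and the standard library are available. Lean on these libraries where they do the work, as an engineer would, in place of code of your own. Each camera call takes 0.05 s, during which the arm holds its last target. There are 200 camera calls.

## Working session

There is one attempt and no reset: what is moved stays moved. The work goes in short steps, Python scripts to look and compute and a tool call to move; the robot and the scene stay as the last step left them, time stands still between calls to the robot, and variables do not carry over. Pictures are saved under pics/ and viewed, at most 10 in all, crops included, and the job is handed in when it is done.

Besides the shell and the picture viewer there is one more tool, called after "Call:" in YAML: its name, and indented under it one key for each argument. apply_moves: Moves the arm, as the interface text tells. Its arguments: {"type":"object","properties":{"moves":{"type":"array","items":{"type":"object","properties":{"jaw":{"type":"number"},"x":{"type":"number"},"y":{"type":"number"},"z":{"type":"number"},"turn":{"type":"number"}}}},"newtons":{"type":"number"}},"required":["moves"]}

```bash
mkdir -p pics; python3 - <<'E'
from bench import arm
import cv2,pickle,numpy as np
o=arm.get_obs();print({k:np.round(v,3) for k,v in o.items()}, arm.grasp_offset)
for n in ("scene","top"):
    f=arm.grab_frame(n);pickle.dump(f,open(n+".pkl","wb"))
    cv2.imwrite(f"pics/{n}0.png",f["frame"][:,:,::-1])
    print(n,f["fov_y"],f["cx"],f["cy"],f["k1"],np.round(f["R"],3).tolist(),f["t"])
E
```

```text
{'clock': np.float64(0.0), 'joint_positions': array([ 1.346,  0.508, -0.238,  1.501,  0.126,  1.149, -0.155]), 'qd': array([-0.001,  0.001, -0.001,  0.   ,  0.001, -0.   , -0.   ]), 'joint_torque': array([-2.0000e-03, -6.2060e+01, -2.1870e+00, -2.4965e+01,  1.3000e-02,
        1.2000e-02, -0.0000e+00]), 'position': array([ 202.744, -590.599,  198.726]), 'eef_rot': array([ 0.986,  0.165, -0.   , -0.001]), 'ft_force': array([ 0.33 ,  0.665, -0.737]), 'moment': array([ 0.03 , -0.031,  0.013]), 'finger_force': np.float64(0.0), 'width': np.float64(85.568)} 18.700000000000003
scene 49.535872118823185 315.42960331609765 236.64644063706936 0.008090987025339313 [[-0.662, 0.75, -0.011], [0.643, 0.559, -0.524], [-0.386, -0.354, -0.852]] [ 390.20769108 -294.18358357 1590.49475108]
top 43.64064865519398 315.79508924978416 239.55587861349846 -0.0005025931257683413 [[-0.012, -1.0, -0.001], [-0.992, 0.012, -0.125], [0.125, -0.0, -0.992]] [ -12.31261835  587.12252382 1490.74974888]
```

View pics/scene0.png

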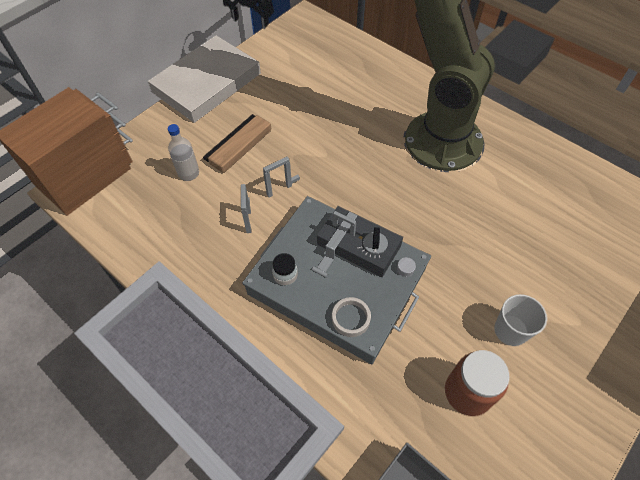

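View pics/top0.png

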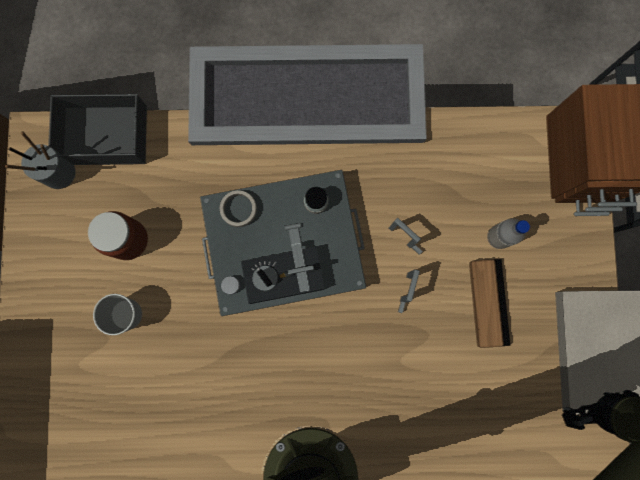

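The shackle candidates in the top view are the one in the lock at (300,268) and two loose U's on the table at (410,235) and (412,288). The lock's is the smallest and sits beside the dial at (265,276). I'll check it in a close crop.

```bash
cat > h.py <<'E'
import numpy as np,cv2,pickle
def K(f):
    fl=240/np.tan(np.radians(f["fov_y"]/2));return np.array([[fl,0,f["cx"]],[0,fl,f["cy"]],[0,0,1.]])
def ray(f,p,Rt=None):
    s=cv2.undistortPoints(np.array([[p]],float),K(f),np.array([f["k1"],0,0,0]))[0,0]
    R,t=Rt if Rt else (np.array(f["R"]),np.array(f["t"]))
    return -R.T@t, R.T@np.array([s[0],s[1],1])
def atz(f,p,z,Rt=None):
    c,d=ray(f,p,Rt);return c+d*(z-c[2])/d[2]
def proj(f,X,Rt=None):
    R,t=Rt if Rt else (np.array(f["R"]),np.array(f["t"]))
    return cv2.projectPoints(np.array(X,float).reshape(-1,1,3),cv2.Rodrigues(R)[0],t,K(f),np.array([f["k1"],0,0,0]))[0].reshape(-1,2)
E
python3 - <<'E'
import pickle,cv2,numpy as np
t=pickle.load(open("top.pkl","rb"))["frame"][:,:,::-1];s=pickle.load(open("scene.pkl","rb"))["frame"][:,:,::-1]
a=cv2.resize(t[220:320,210:340],None,fx=6,fy=6,interpolation=cv2.INTER_CUBIC)
cv2.imwrite("pics/tc.png",a)
cv2.imwrite("pics/sc.png",cv2.resize(s[190:290,300:430],None,fx=6,fy=6,interpolation=cv2.INTER_CUBIC))
E
```

```text
(no output)
```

View pics/tc.png

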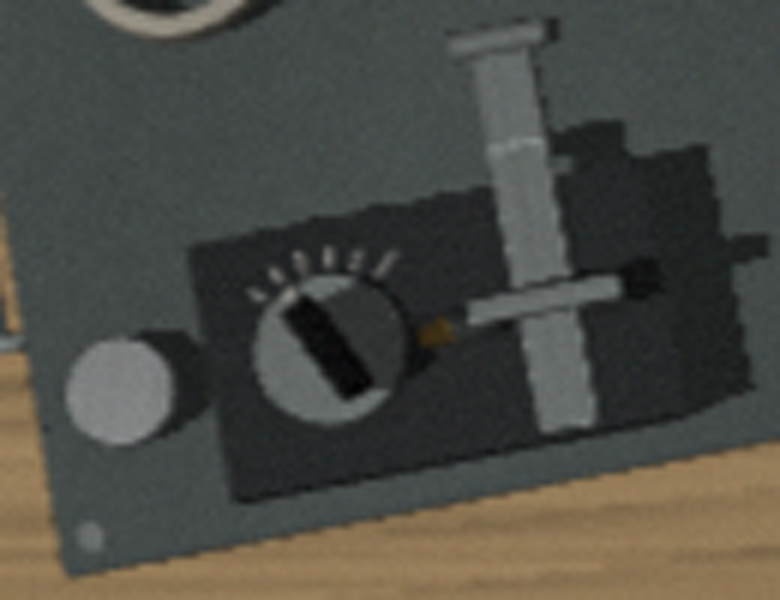

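View pics/sc.png

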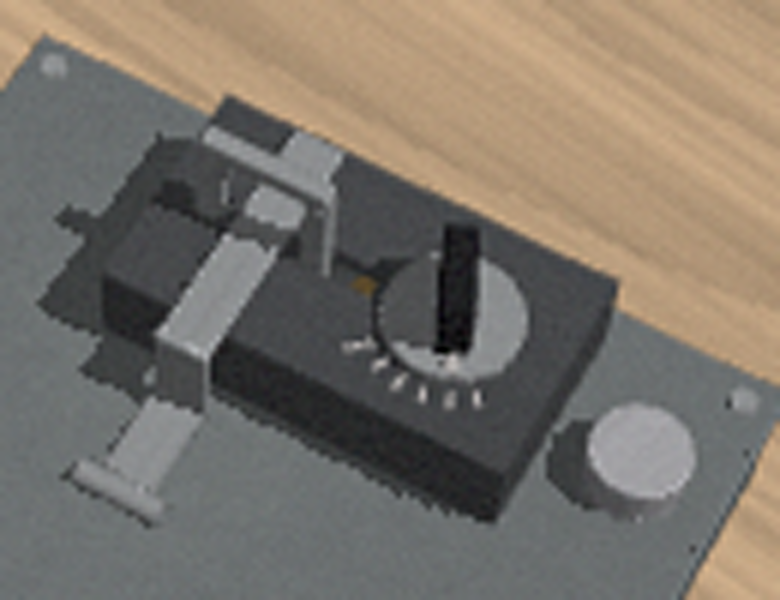

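Top crop: the dial axis is near (328,348), with its nose up-left at (297,303). The notch marks run (258,293) to (390,262), and the rightmost and longest is the stop. The small shackle's bar runs (468,312) to (620,287) across the hasp. The scene crop shows the same thing, with the bar from (205,133) to (333,190).

```bash
python3 - <<'E'
import pickle,numpy as np
from h import *
t=pickle.load(open("top.pkl","rb"));s=pickle.load(open("scene.pkl","rb"))
T=lambda x,y:(210+x/6-.42,220+y/6-.42); S=lambda x,y:(300+x/6-.42,190+y/6-.42)
np.set_printoptions(precision=1,suppress=True)
print("cams",ray(t,(0,0))[0],ray(s,(0,0))[0])
pts=dict(lTL=(190,245,115),lBL=(235,500,115),lBR=(750,388,115),lTR=(708,145,115),nose=(297,303,155),tail=(360,392,155),disc=(332,348,125),
 m0=(258,293,115),m1=(275,270,115),m2=(297,262,115),m3=(327,258,115),m4=(357,258,115),m5=(388,263,115),shA=(468,312,165),shB=(620,287,165),tin=(120,390,92))
W={k:atz(t,T(*v[:2]),v[2]) for k,v in pts.items()}
for k,v in W.items():print(k,v[:2])
ps=dict(disc=(455,312,125),shA=(333,190,165),shB=(207,133,165),btop=(461,228,155),lR=(617,283,115),lB=(492,522,115),lT=(228,97,115))
for k,v in ps.items():print("scene",k,atz(s,S(*v[:2]),v[2])[:2])
d=W['disc'];
for k in ['nose','m0','m1','m2','m3','m4','m5']:
    c=d if k!='nose' else W['tail'];v=W[k]-c;print(k,round(np.arctan2(v[1],v[0]),2))
v=W['shA']-W['shB'];print('sh',np.hypot(*v[:2]),np.arctan2(v[1],v[0]))
v=W['lTL']-W['lTR'];print('lock y',np.hypot(*v[:2]),np.arctan2(v[1],v[0])); v=W['lBL']-W['lBR'];print(np.arctan2(v[1],v[0]))
from bench import arm
from scipy.spatial.transform import Rotation as Ro
o=arm.get_obs();print(Ro.from_quat(o['eef_rot']).as_matrix())
E
```

```text
cams [ 395.5  -19.3 1552.6] [1061.8  434.8 1204.9]
lTL [528.6 160.7]
lBL [426.7 142.4]
lBR [468.7 -63. ]
lTR [566.5 -47.7]
nose [501.8 113.9]
tail [466.9  89.5]
disc [486.  102.9]
m0 [509.  133.4]
m1 [518.2 126.6]
m2 [521.3 117.8]
m3 [522.7 105.7]
m4 [522.6  93.7]
m5 [520.4  81.3]
shA [496.7  46.9]
shB [505.7 -11.9]
tin [472.1 191.7]
scene disc [487.1 104.8]
scene shA [495.4  45.5]
scene shB [507.4 -10.1]
scene btop [470.6  91.7]
scene lR [427.4 143.1]
scene lB [547.9 171.7]
scene lT [460.8 -36.7]
nose 0.61
m0 0.92
m1 0.63
m2 0.4
m3 0.08
m4 -0.25
m5 -0.56
sh 59.50129781241915 1.7221387971612867
lock y 211.79307887696183 1.750656315279223
1.7724950881909436
[[ 0.9  0.3 -0. ]
 [ 0.3 -0.9  0. ]
 [-0.  -0.  -1. ]]
```

Call:
apply_moves:
  moves:
    - {"z": -30,"jaw": 0.45}
    - {"z": -30}
    - {"x": 24,"y": -27}
    - {"x": 24,"y": -27}
    - {"x": 24,"y": -27}
    - {"x": 24,"y": -27}
    - {"x": 24,"y": -27}
    - {"x": 24,"y": -27}
    - {"x": 24,"y": -27}
    - {"x": 24,"y": -27}
    - {"x": 24,"y": -27}
    - {"x": 24,"y": -27}

```text
$.moves[0]: bad value
```

```bash
cat > st.py <<'E'
from bench import arm
import numpy as np,sys
from scipy.spatial.transform import Rotation as Ro
np.set_printoptions(precision=2,suppress=True)
o=arm.get_obs();M=Ro.from_quat(o['eef_rot']).as_matrix();p=o['position']
print(round(float(o['clock']),2),p,'th',round(np.arctan2(M[1,0],M[0,0]),3),'tilt',M[:2,2],'q',o['joint_positions'],'F',o['ft_force'],'Mz',o['moment'],'w',o['width'],o['finger_force'])
if len(sys.argv)>3: print('tool delta',M.T@(np.array(sys.argv[1:4],float)-p))
E
python3 st.py 486 103.5 230
```

```text
0.1 [ 202.76 -590.65  198.81] th 0.331 tilt [-0.  0.] q [ 1.35  0.51 -0.24  1.5   0.13  1.15 -0.15] F [0.33 0.49 0.62] Mz [ 0.02 -0.01  0.03] w 85.12640514013552 0.0
tool delta [ 493.37 -564.55  -30.29]
```

Call:
apply_moves:
  moves:
    - {"x": 0,"y": 0,"z": -30,"turn": 0,"jaw": 0.45}
    - {"x": 0,"y": 0,"z": -30,"turn": 0,"jaw": 0.45}
    - {"x": 24,"y": -27,"z": 0,"turn": 0,"jaw": 0.45}
    - {"x": 24,"y": -27,"z": 0,"turn": 0,"jaw": 0.45}
    - {"x": 24,"y": -27,"z": 0,"turn": 0,"jaw": 0.45}
    - {"x": 24,"y": -27,"z": 0,"turn": 0,"jaw": 0.45}
    - {"x": 24,"y": -27,"z": 0,"turn": 0,"jaw": 0.45}
    - {"x": 24,"y": -27,"z": 0,"turn": 0,"jaw": 0.45}
    - {"x": 24,"y": -27,"z": 0,"turn": 0,"jaw": 0.45}
    - {"x": 24,"y": -27,"z": 0,"turn": 0,"jaw": 0.45}
    - {"x": 24,"y": -27,"z": 0,"turn": 0,"jaw": 0.45}
    - {"x": 24,"y": -27,"z": 0,"turn": 0,"jaw": 0.45}

```text
clock: 1.1
position: [342.3, -256.0, 259.5]
eef_rot: [0.986, 0.165, -0.0, -0.0]
ft_force: [1.8, 0.4, -0.2]
width: 38.4
finger_force: 0.0
```

```bash
python3 st.py 486 103.5 230
```

```text
1.1 [ 342.34 -256.01  259.46] th 0.331 tilt [-0. -0.] q [ 0.92  0.15 -0.4   1.87  0.07  1.13 -0.74] F [ 1.75  0.39 -0.24] Mz [ 0.02 -0.08 -0.02] w 38.43388461107291 0.0
tool delta [ 252.58 -293.41   29.41]
```

Call:
apply_moves:
  moves:
    - {"x": 23,"y": -26.7,"z": 0,"turn": 0,"jaw": 0.45}
    - {"x": 23,"y": -26.7,"z": 0,"turn": 0,"jaw": 0.45}
    - {"x": 23,"y": -26.7,"z": 0,"turn": 0,"jaw": 0.45}
    - {"x": 23,"y": -26.7,"z": 0,"turn": 0,"jaw": 0.45}
    - {"x": 23,"y": -26.7,"z": 0,"turn": 0,"jaw": 0.45}
    - {"x": 23,"y": -26.7,"z": 0,"turn": 0,"jaw": 0.45}
    - {"x": 23,"y": -26.7,"z": 0,"turn": 0,"jaw": 0.45}
    - {"x": 23,"y": -26.7,"z": 0,"turn": 0,"jaw": 0.45}
    - {"x": 23,"y": -26.7,"z": 0,"turn": 0,"jaw": 0.45}
    - {"x": 23,"y": -26.7,"z": 0,"turn": 0,"jaw": 0.45}
    - {"x": 22.6,"y": -26.4,"z": 0,"turn": 0,"jaw": 0.45}
    - {"x": 0,"y": 0,"z": 0,"turn": -0.12,"jaw": 0.45}

```text
clock: 2.1
position: [486.6, 109.9, 259.7]
eef_rot: [0.974, 0.225, 0.001, -0.002]
ft_force: [0.1, 0.3, 1.0]
width: 38.7
finger_force: 0.0
```

Call:
apply_moves:
  moves:
    - {"x": 0,"y": 0,"z": 0,"turn": -0.125,"jaw": 0.45}
    - {"x": 0,"y": 0,"z": 0,"turn": -0.125,"jaw": 0.45}
    - {"x": 0,"y": 0,"z": 0,"turn": -0.125,"jaw": 0.45}
    - {"x": 0,"y": 0,"z": 0,"turn": -0.125,"jaw": 0.45}
    - {"x": 0,"y": 0,"z": 0,"turn": -0.125,"jaw": 0.45}
    - {"x": 0,"y": 0,"z": 0,"turn": -0.125,"jaw": 0.45}
    - {"x": 0,"y": 0,"z": 0,"turn": -0.125,"jaw": 0.45}
    - {"x": 0,"y": 0,"z": 0,"turn": -0.125,"jaw": 0.45}
    - {"x": 0,"y": 0,"z": 0,"turn": -0.125,"jaw": 0.45}
    - {"x": 0,"y": 0,"z": 0,"turn": -0.125,"jaw": 0.45}
    - {"x": 0,"y": 0,"z": 0,"turn": -0.125,"jaw": 0.45}
    - {"x": 0,"y": 0,"z": 0,"turn": -0.125,"jaw": 0.45}

```text
clock: 3.1
position: [485.7, 101.5, 259.3]
eef_rot: [0.558, 0.83, -0.0, -0.0]
ft_force: [-0.2, -0.8, -0.3]
width: 38.3
finger_force: 0.0
```

```bash
python3 st.py 486 103.5 230
```

```text
3.1 [485.67 101.52 259.34] th 1.957 tilt [-0. -0.] q [ 0.48  0.39 -1.06  1.72  0.36  1.24 -0.28] F [-0.2  -0.75 -0.28] Mz [-0.01  0.03 -0.01] w 38.34630488220149 0.0
tool delta [ 1.71  1.07 29.34]
```

Call:
apply_moves:
  moves:
    - {"x": 0,"y": 0,"z": 0,"turn": -0.124,"jaw": 0.45}
    - {"x": 0,"y": 0,"z": 0,"turn": -0.124,"jaw": 0.45}
    - {"x": 0,"y": 0,"z": 0,"turn": -0.124,"jaw": 0.45}
    - {"x": 0,"y": 0,"z": 0,"turn": -0.124,"jaw": 0.45}
    - {"x": 0,"y": 0,"z": 0,"turn": -0.124,"jaw": 0.45}
    - {"x": 0,"y": 0,"z": 0,"turn": -0.124,"jaw": 0.45}
    - {"x": 0,"y": 0,"z": 0,"turn": -0.124,"jaw": 0.45}
    - {"x": 0,"y": 0,"z": 0,"turn": -0.124,"jaw": 0.45}
    - {"x": 0,"y": 0,"z": 0,"turn": -0.124,"jaw": 0.45}
    - {"x": 0,"y": 0,"z": 0,"turn": -0.124,"jaw": 0.45}
    - {"x": 0,"y": 0,"z": 0,"turn": -0.124,"jaw": 0.45}
    - {"x": 0,"y": 0,"z": 0,"turn": -0.124,"jaw": 0.45}

```text
clock: 4.1
position: [485.7, 101.4, 259.2]
eef_rot: [-0.151, 0.989, 0.0, -0.0]
ft_force: [0.7, 1.0, 0.5]
width: 38.4
finger_force: 0.0
```

Call:
apply_moves:
  moves:
    - {"x": 0,"y": 0,"z": 0,"turn": -0.12,"jaw": 0.45}
    - {"x": 0,"y": 0,"z": 0,"turn": -0.12,"jaw": 0.45}
    - {"x": 0,"y": 0,"z": 0,"turn": -0.06,"jaw": 0.45}
    - {"x": 0,"y": 0,"z": 0,"turn": 0,"jaw": 0.45}

```text
clock: 4.43
position: [485.7, 101.5, 259.2]
eef_rot: [-0.295, 0.955, 0.0, -0.0]
ft_force: [-0.1, 0.2, 0.2]
width: 38.4
finger_force: 0.0
```

```bash
python3 st.py 486 103.5 230; cat > wr.py <<'E'
from bench import arm
from h import *
import sys
from scipy.spatial.transform import Rotation as Ro
o=arm.get_obs();f=arm.grab_frame("wrist");f.update(pos=o['position'],rot=o['eef_rot'])
pickle.dump(f,open("wrist.pkl","wb"))
cv2.imwrite(f"pics/{sys.argv[1]}.png",f["frame"][:,:,::-1])
E
cat >> h.py <<'E'
def wRt(f):
    from scipy.spatial.transform import Rotation as Ro
    A=np.array(f["tool_from_camera"]);M=Ro.from_quat(f["rot"]).as_matrix()
    Rc=M@A[:3,:3];c=M@A[:3,3]+f["pos"];return Rc.T,-Rc.T@c
E
python3 wr.py w1
```

```text
4.43 [485.73 101.48 259.24] th -2.542 tilt [-0. -0.] q [ 0.62  0.54 -1.4   1.72  0.54  1.36  1.29] F [-0.1   0.19  0.19] Mz [-0.02 -0.06  0.  ] w 38.36670325264921 0.0
tool delta [-1.39  1.51 29.24]
```

View pics/w1.png

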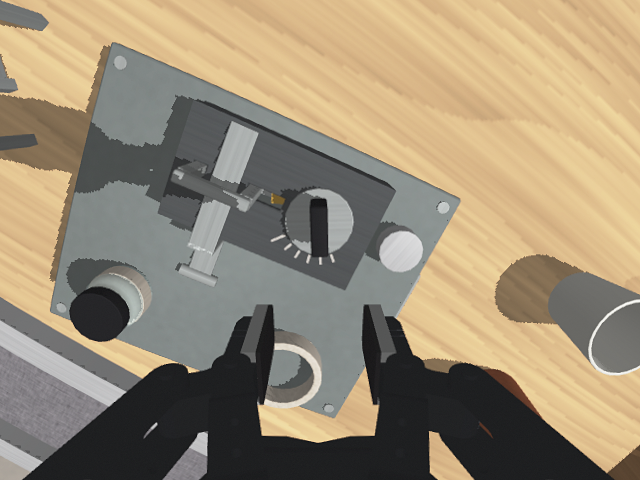

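Wrist view: the bar is upright at about (319,225) and the disc's centre is about (320,220). The shackle bar runs (178,172) to (250,203). I'll project the model onto this view to check it.

```bash
python3 - <<'E'
from h import *
f=pickle.load(open("wrist.pkl","rb"));Rt=wRt(f)
im=f["frame"][:,:,::-1].copy()
S=5;x0,y0=160,150;crop=cv2.resize(im[y0:y0+115,x0:x0+155+45],None,fx=4,fy=4,interpolation=cv2.INTER_CUBIC);S=4
def dr(X,c):
    p=((proj(f,X,Rt)-[x0,y0]+.5)*S).astype(int);cv2.polylines(crop,[p],True,c,1)
d=np.array([486,103.5]);sh=np.array([501.3,17.6])
def rect(c,th,a,b,z):
    u=np.array([np.cos(th),np.sin(th)]);v=np.array([-u[1],u[0]])
    return [np.r_[c+i*a*u+j*b*v,z] for i,j in((1,1),(1,-1),(-1,-1),(-1,1))]
dr(rect(d,0.60,21,7,155),(0,0,255));dr(rect(sh,1.745,30,5,165),(0,255,0))
dr([[d[0]+30*np.cos(a),d[1]+30*np.sin(a),125] for a in np.linspace(0,6.28,40)],(255,255,0))
cv2.imwrite("pics/w1c.png",crop)
for k,p,z in(("bar",(318.5,221),155),):print(k,atz(f,p,z,Rt))
for p in((281,237),(286,245),(293,252),(301,257),(321,262),(332,259)):
    w=atz(f,p,115,Rt);print(np.arctan2(w[1]-d[1],w[0]-d[0]))
E
```

```text
bar [478.37035304  95.86899624 155.        ]
-0.572852350054975
-0.3468088561909775
-0.10948974117522903
0.11630715836696254
0.6092293722772533
0.8812201867470606
```

View pics/w1c.png

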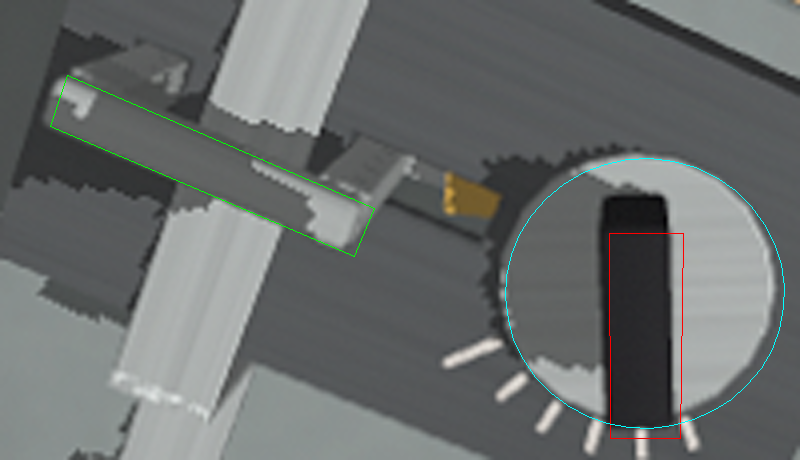

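Call:
apply_moves:
  moves:
    - {"x": -1.4,"y": 0,"z": 20,"turn": 0,"jaw": 0.45}
    - {"x": 0,"y": 0,"z": 25,"turn": 0,"jaw": 0.45}
    - {"x": 0,"y": 0,"z": 25,"turn": 0,"jaw": 0.45}
    - {"x": 0,"y": 0,"z": 25,"turn": 0,"jaw": 0.45}
    - {"x": 0,"y": 0,"z": 20,"turn": 0,"jaw": 0.45}
    - {"x": 0,"y": 0,"z": 13,"turn": 0,"jaw": 0.45}
    - {"x": 0,"y": 0,"z": 0,"turn": 0,"jaw": 0.45}
    - {"x": 0,"y": 0,"z": 0,"turn": 0,"jaw": 0.0}
    - {"x": 0,"y": 0,"z": 0,"turn": 0,"jaw": 0.0}
    - {"x": 0,"y": 0,"z": 0,"turn": 0,"jaw": 0.0}
    - {"x": 0,"y": 0,"z": 0,"turn": 0,"jaw": 0.0}
    - {"x": 0,"y": 0,"z": 0,"turn": 0,"jaw": 0.0}
  newtons: 40

```text
clock: 5.48
position: [487.4, 102.6, 132.3]
eef_rot: [-0.294, 0.956, -0.0, 0.001]
ft_force: [0.2, -0.5, 0.3]
width: -0.1
finger_force: 0.0
```

```bash
python3 st.py 486 103.5 131
```

```text
5.48 [487.42 102.63 132.29] th -2.545 tilt [0. 0.] q [ 0.52  0.65 -1.27  1.92  0.71  1.11  1.13] F [ 0.16 -0.49  0.31] Mz [-0.02 -0.03  0.04] w -0.1008082099618746 0.0
tool delta [0.69 1.52 1.29]
```

```bash
python3 wr.py w2; python3 - <<'E'
from bench import arm
import cv2,numpy as np
w=cv2.imread("pics/w2.png");s=arm.grab_frame("scene")["frame"][150:300,300:440,::-1]
s=cv2.resize(s,(400,428));w=cv2.resize(w,(400,300));c=np.zeros((428,800,3),np.uint8);c[:300,:400]=w;c[:,400:]=s
cv2.imwrite("pics/c2.png",c)
E
```

```text
(no output)
```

View pics/c2.png

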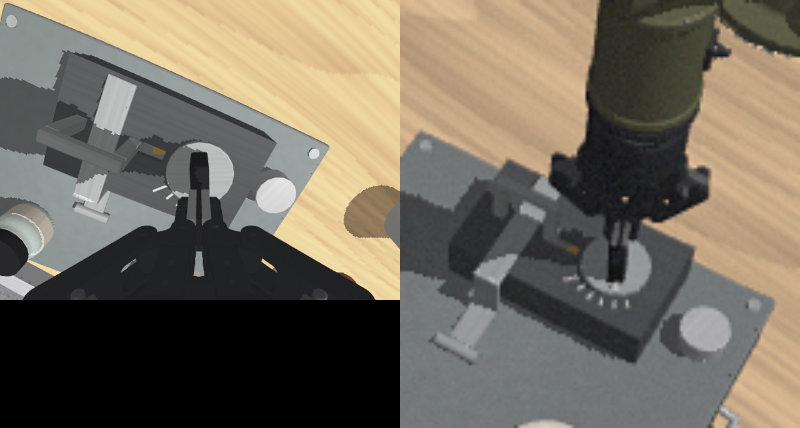

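```bash
python3 - <<'E'
from h import *
f=pickle.load(open("wrist.pkl","rb"));Rt=wRt(f)
from scipy.spatial.transform import Rotation as Ro
M=Ro.from_quat(f["rot"]).as_matrix()
print("cam in tool",np.array(f["tool_from_camera"])[:3,3])
for z in(0,-19):print(proj(f,[f["pos"]+M@np.array([0,0,z])],Rt))
im=f["frame"][:,:,::-1][215:365,230:430]
cv2.imwrite("pics/w2c.png",cv2.resize(im,None,fx=4,fy=4,interpolation=cv2.INTER_CUBIC))
E
```

```text
cam in tool [  84.16699558   -0.70396897 -174.20292971]
[[319.57446262 290.72668633]]
[[319.70591182 308.42182493]]
```

View pics/w2c.png

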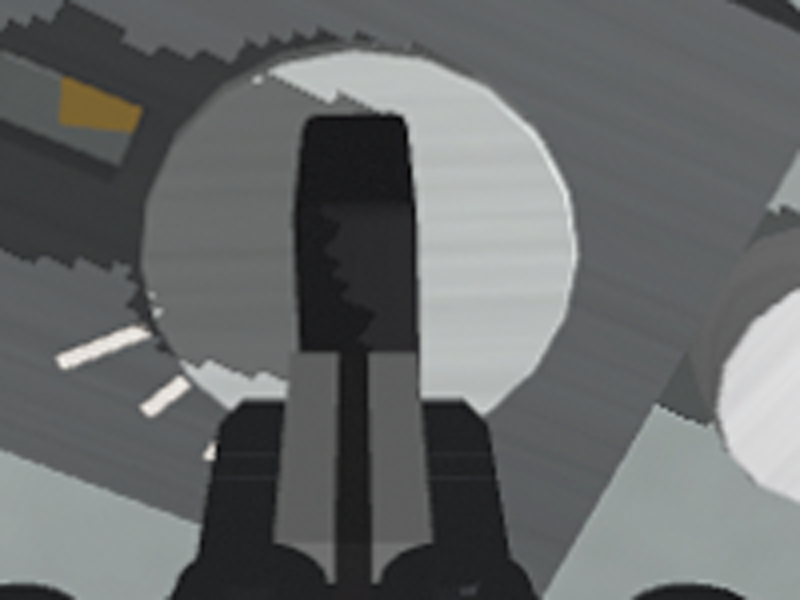

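```bash
python3 - <<'E'
from h import *
f=pickle.load(open("wrist.pkl","rb"));A=np.array(f["tool_from_camera"]);Ri=A[:3,:3].T;Rt=(Ri,-Ri@A[:3,3])
np.set_printoptions(precision=1,suppress=True);print(A[:3,:3])
for z in(0,-10,-20,-30):
  print(z,proj(f,[[11,0,z],[11,2,z],[11,19,z],[-11,19,z]],Rt).tolist())
# bar in this view
Rw=wRt(f)
for z in (150,155,160):
  e=[486.7+np.array([-21])*.82,102.3+np.array([-21])*.57]
  print(z,proj(f,[[e[0][0],e[1][0],z]],Rw))
E
```

```text
[[ 0.  -0.9 -0.3]
 [ 1.   0.  -0. ]
 [ 0.  -0.3  0.9]]
0 [[319.6094321471744, 271.0881960854834], [323.5535310641762, 271.08961461789096], [357.04839919532816, 271.08374791588176], [355.54565868923123, 309.56227754454665]]
-10 [[319.6790751245435, 279.1377585375905], [323.8304270020988, 279.1391710891745], [359.08178777651096, 279.1249298061981], [357.4057486311986, 319.18795091796267]]
-20 [[319.75627889224285, 288.07658815839596], [324.1374919544764, 288.07796734152225], [361.3362807181412, 288.05252771058935], [359.4558318810526, 329.8141775147824]]
-30 [[319.84231886629243, 298.0577259713085], [324.4798362249123, 298.0590310041097], [363.8491947538478, 298.01852642301833], [361.7254874565512, 341.6001441572747]]
150 [[319.6 264.4]]
155 [[319.6 268.6]]
160 [[319.6 273.1]]
```

The pads shut on nothing. Wrist and scene views both put the fingertips about 30 mm higher than the reported TCP, just above the bar at crop (355,350). I'll open, go down 20 mm and close again, watching the force.

Call:
apply_moves:
  moves:
    - {"x": 0,"y": 0,"z": 0,"turn": 0,"jaw": 0.45}
    - {"x": 0,"y": 0,"z": 0,"turn": 0,"jaw": 0.45}
    - {"x": 0,"y": 0,"z": 0,"turn": 0,"jaw": 0.45}
    - {"x": 0,"y": 0,"z": 0,"turn": 0,"jaw": 0.45}
    - {"x": 0,"y": 0,"z": 5,"turn": 0,"jaw": 0.45}
    - {"x": 0,"y": 0,"z": 5,"turn": 0,"jaw": 0.45}
    - {"x": 0,"y": 0,"z": 0,"turn": 0,"jaw": 0.45}

```text
clock: 6.17
position: [486.5, 102.1, 120.4]
eef_rot: [-0.294, 0.956, -0.0, -0.001]
ft_force: [0.3, 0.1, -0.0]
width: 38.5
finger_force: 0.0
```

```bash
python3 st.py 486 103.5 131; python3 - <<'E'
from h import *
s=pickle.load(open("scene.pkl","rb"))
for z in(132,140,145,150,155,160,165,170,175):print(z,proj(s,[[487,102.6,z]])[0])
E
```

```text
6.17 [486.54 102.06 120.45] th -2.544 tilt [-0. -0.] q [ 0.51  0.67 -1.26  1.94  0.72  1.09  1.12] F [ 0.31  0.12 -0.03] Mz [ 0.06 -0.02  0.01] w 38.51350520283925 0.0
tool delta [ -0.35   1.5  -10.55]
132 [374.95673254 239.54228942]
140 [375.24400191 237.80920596]
145 [375.42515115 236.71637497]
150 [375.60755107 235.61602571]
155 [375.79121471 234.50808008]
160 [375.9761553  233.39245889]
165 [376.16238625 232.26908185]
170 [376.34992114 231.13786752]
175 [376.53877376 229.99873335]
```

Call:
apply_moves:
  moves:
    - {"x": 0,"y": 0,"z": 4,"turn": 0,"jaw": 0.45}
    - {"x": 0,"y": 0,"z": 4,"turn": 0,"jaw": 0.45}
    - {"x": 0,"y": 0,"z": 4,"turn": 0,"jaw": 0.45}
    - {"x": 0,"y": 0,"z": 0,"turn": 0,"jaw": 0.0}
    - {"x": 0,"y": 0,"z": 0,"turn": 0,"jaw": 0.0}
    - {"x": 0,"y": 0,"z": 0,"turn": 0,"jaw": 0.0}
    - {"x": 0,"y": 0,"z": 0,"turn": 0,"jaw": 0.0}
    - {"x": 0,"y": 0,"z": 0,"turn": 0,"jaw": 0.0}
  newtons: 40

```text
clock: 6.83
position: [486.6, 103.0, 109.6]
eef_rot: [-0.294, 0.956, 0.0, -0.0]
ft_force: [-2.0, 2.4, -3.1]
width: 12.7
finger_force: 40.0
```

```bash
python3 st.py 486 103.5 131
```

```text
6.83 [486.63 102.96 109.55] th -2.544 tilt [-0.  0.] q [ 0.5   0.68 -1.24  1.95  0.74  1.07  1.1 ] F [-1.98  2.38 -3.09] Mz [0.52 0.38 0.11] w 12.724613889037613 40.01928091049194
tool delta [  0.22   0.82 -21.45]
```

Call:
apply_moves:
  moves:
    - {"x": 0,"y": 0,"z": 0,"turn": 0.1,"jaw": 0.0}
    - {"x": 0,"y": 0,"z": 0,"turn": 0.1,"jaw": 0.0}
    - {"x": 0,"y": 0,"z": 0,"turn": 0.1,"jaw": 0.0}
    - {"x": 0,"y": 0,"z": 0,"turn": 0.1,"jaw": 0.0}
    - {"x": 0,"y": 0,"z": 0,"turn": 0.1,"jaw": 0.0}
    - {"x": 0,"y": 0,"z": 0,"turn": 0.1,"jaw": 0.0}
    - {"x": 0,"y": 0,"z": 0,"turn": 0.1,"jaw": 0.0}
    - {"x": 0,"y": 0,"z": 0,"turn": 0.1,"jaw": 0.0}
    - {"x": 0,"y": 0,"z": 0,"turn": 0.1,"jaw": 0.0}
    - {"x": 0,"y": 0,"z": 0,"turn": 0.1,"jaw": 0.0}
    - {"x": 0,"y": 0,"z": 0,"turn": 0.1,"jaw": 0.0}
    - {"x": 0,"y": 0,"z": 0,"turn": 0,"jaw": 0.0}

```text
clock: 7.83
position: [486.6, 103.1, 109.6]
eef_rot: [0.251, 0.968, 0.0, -0.0]
ft_force: [-2.0, 3.9, -5.3]
width: 12.7
finger_force: 39.9
```

```bash
python3 st.py 486 103.5 131
```

```text
7.83 [486.6  103.07 109.57] th 2.635 tilt [-0.  0.] q [ 0.36  0.54 -0.94  1.95  0.55  0.92  0.21] F [-2.02  3.9  -5.25] Mz [ 0.76  0.33 -0.06] w 12.66825437201718 39.937443137168884
tool delta [  0.74   0.09 -21.43]
```

Call:
apply_moves:
  moves:
    - {"x": 0,"y": 0,"z": 0,"turn": 0.04,"jaw": 0.0}
    - {"x": 0,"y": 0,"z": 0,"turn": 0.04,"jaw": 0.0}
    - {"x": 0,"y": 0,"z": 0,"turn": 0,"jaw": 0.0}
    - {"x": 0,"y": 0,"z": 0,"turn": 0,"jaw": 0.0}

```text
clock: 8.17
position: [486.6, 103.1, 109.5]
eef_rot: [0.285, 0.958, 0.0, -0.0]
ft_force: [-2.6, 4.0, -4.0]
width: 13.0
finger_force: 40.2
```

```bash
python3 st.py 486 103.5 131
```

```text
8.17 [486.63 103.07 109.54] th 2.563 tilt [-0.  0.] q [ 0.35  0.54 -0.92  1.95  0.54  0.92  0.16] F [-2.61  4.04 -4.01] Mz [0.89 0.61 0.  ] w 12.978060766655798 40.189082622528076
tool delta [  0.78   0.02 -21.46]
```

Call:
apply_moves:
  moves:
    - {"x": 0,"y": 0,"z": 0,"turn": 0.03,"jaw": 0.0}
    - {"x": 0,"y": 0,"z": 0,"turn": 0.03,"jaw": 0.0}
    - {"x": 0,"y": 0,"z": 0,"turn": 0,"jaw": 0.0}
    - {"x": 0,"y": 0,"z": 0,"turn": 0,"jaw": 0.0}

```text
clock: 8.5
position: [486.6, 103.1, 109.6]
eef_rot: [0.314, 0.949, 0.0, -0.0]
ft_force: [-2.9, 4.5, -2.8]
width: 12.6
finger_force: 54.0
```

```bash
python3 st.py 486 103.5 131
```

```text
8.5 [486.62 103.07 109.6 ] th 2.503 tilt [-0.  0.] q [ 0.34  0.53 -0.9   1.95  0.53  0.91  0.11] F [-2.92  4.54 -2.85] Mz [0.88 0.75 1.16] w 12.59560911079917 53.98312635719776
tool delta [  0.76  -0.02 -21.4 ]
```

Call:
apply_moves:
  moves:
    - {"x": 0,"y": 0,"z": 0,"turn": -0.1,"jaw": 0.0}
    - {"x": 0,"y": 0,"z": 0,"turn": -0.1,"jaw": 0.0}
    - {"x": 0,"y": 0,"z": 0,"turn": -0.1,"jaw": 0.0}
    - {"x": 0,"y": 0,"z": 0,"turn": -0.1,"jaw": 0.0}
    - {"x": 0,"y": 0,"z": 0,"turn": -0.1,"jaw": 0.0}
    - {"x": 0,"y": 0,"z": 0,"turn": -0.1,"jaw": 0.0}
    - {"x": 0,"y": 0,"z": 0,"turn": -0.1,"jaw": 0.0}
    - {"x": 0,"y": 0,"z": 0,"turn": -0.1,"jaw": 0.0}
    - {"x": 0,"y": 0,"z": 0,"turn": -0.1,"jaw": 0.0}
    - {"x": 0,"y": 0,"z": 0,"turn": -0.05,"jaw": 0.0}
    - {"x": 0,"y": 0,"z": 0,"turn": 0,"jaw": 0.0}
    - {"x": 0,"y": 0,"z": 0,"turn": 0,"jaw": 0.0}

```text
clock: 9.5
position: [486.6, 103.0, 109.5]
eef_rot: [-0.154, 0.988, 0.001, -0.0]
ft_force: [-4.4, 5.4, -2.5]
width: 12.6
finger_force: 40.4
```

```bash
python3 st.py 486 103.5 131
```

```text
9.5 [486.63 102.96 109.54] th -2.833 tilt [-0.  0.] q [ 0.47  0.64 -1.17  1.95  0.69  1.03  0.87] F [-4.4   5.38 -2.51] Mz [1.04 0.87 0.08] w 12.644293182531959 40.37561237812042
tool delta [  0.45   0.74 -21.45]
```

Call:
apply_moves:
  moves:
    - {"x": 0,"y": 0,"z": 0,"turn": 0,"jaw": 0.45}
    - {"x": 0,"y": 0,"z": 0,"turn": 0,"jaw": 0.45}
    - {"x": 0,"y": 0,"z": 0,"turn": 0,"jaw": 0.45}
    - {"x": 0,"y": 0,"z": 0,"turn": 0,"jaw": 0.45}
    - {"x": 0,"y": 0,"z": 0,"turn": 0,"jaw": 0.45}
    - {"x": 0,"y": 0,"z": -20,"turn": 0,"jaw": 0.45}
    - {"x": 0,"y": 0,"z": -35,"turn": 0,"jaw": 0.45}
    - {"x": 0,"y": 0,"z": -35,"turn": 0,"jaw": 0.45}
    - {"x": 0,"y": 0,"z": -30,"turn": 0,"jaw": 0.45}
    - {"x": 0,"y": 0,"z": 0,"turn": 0,"jaw": 0.45}

```text
clock: 10.33
position: [489.2, 104.5, 235.0]
eef_rot: [-0.153, 0.988, 0.001, 0.004]
ft_force: [1.2, 0.5, 0.6]
width: 38.5
finger_force: 0.0
```

```bash
python3 wr.py w3; python3 - <<'E'
from h import *
f=pickle.load(open("wrist.pkl","rb"));Rt=wRt(f)
d=np.array([486.7,102.8]);im=f["frame"][:,:,::-1].copy()
p=proj(f,[np.r_[d,125]],Rt)[0];print(p)
x0,y0=int(p[0])-130,int(p[1])-70;S=4;crop=cv2.resize(im[y0:y0+140,x0:x0+190],None,fx=4,fy=4,interpolation=cv2.INTER_CUBIC)
for c,th,a,b,z,col in((d,.31,21,7,155,(0,0,255)),(np.array([501.3,17.6]),1.745,30,5,165,(0,255,0))):
    u=np.array([np.cos(th),np.sin(th)]);v=np.array([-u[1],u[0]])
    q=((proj(f,[np.r_[c+i*a*u+j*b*v,z] for i,j in((1,1),(1,-1),(-1,-1),(-1,1))],Rt)-[x0,y0]+.5)*S).astype(int)
    cv2.polylines(crop,[q],True,col,1)
cv2.imwrite("pics/w3c.png",crop)
E
python3 st.py 501.3 17.6 240
```

```text
[318.14043194 225.28237666]
10.38 [488.53 103.45 232.41] th -2.835 tilt [0.01 0.  ] q [ 0.57  0.51 -1.29  1.77  0.52  1.26  1.02] F [-0.25 -0.09 -0.98] Mz [ 0.02 -0.01 -0.03] w 38.50419173990288 0.0
tool delta [ 13.7 -85.7  -7.6]
```

View pics/w3c.png

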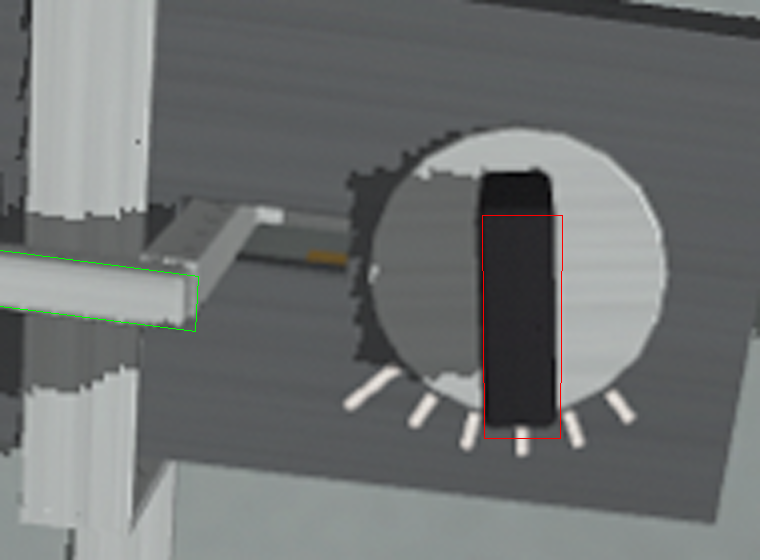

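The bar nose points at the fourth mark from the left, (520,440) in the crop. With the long stop mark at (370,388), that is the third notch back. The shackle model overlay also fits. Now to the shackle.

Call:
apply_moves:
  moves:
    - {"x": 4.6,"y": -28.6,"z": 0,"turn": 0,"jaw": 0.45}
    - {"x": 4.6,"y": -28.6,"z": 0,"turn": 0,"jaw": 0.45}
    - {"x": 4.5,"y": -28.5,"z": 0,"turn": 0,"jaw": 0.45}
    - {"x": 0,"y": 0,"z": 0,"turn": 0.122,"jaw": 0.45}
    - {"x": 0,"y": 0,"z": 0,"turn": 0.122,"jaw": 0.45}
    - {"x": 0,"y": 0,"z": 0,"turn": 0.122,"jaw": 0.45}
    - {"x": 0,"y": 0,"z": 0,"turn": 0.122,"jaw": 0.45}
    - {"x": 0,"y": 0,"z": 0,"turn": 0.122,"jaw": 0.45}
    - {"x": 0,"y": 0,"z": 0,"turn": 0.122,"jaw": 0.45}
    - {"x": 0,"y": 0,"z": 0,"turn": 0.122,"jaw": 0.45}
    - {"x": 0,"y": 0,"z": 0,"turn": 0.122,"jaw": 0.45}
    - {"x": 0,"y": 0,"z": 0,"turn": 0.122,"jaw": 0.45}

```text
clock: 11.38
position: [499.3, 16.1, 228.6]
eef_rot: [0.388, 0.922, -0.001, -0.001]
ft_force: [0.7, 1.1, 0.3]
width: 38.5
finger_force: 0.0
```

Call:
apply_moves:
  moves:
    - {"x": 0,"y": 0,"z": 0,"turn": 0.121,"jaw": 0.45}
    - {"x": 0,"y": 0,"z": 0,"turn": 0.121,"jaw": 0.45}
    - {"x": 0,"y": 0,"z": 0,"turn": 0.121,"jaw": 0.45}
    - {"x": 0,"y": 0,"z": 0,"turn": 0.121,"jaw": 0.45}
    - {"x": 0,"y": 0,"z": 0,"turn": 0.121,"jaw": 0.45}
    - {"x": 0,"y": 0,"z": 0,"turn": 0,"jaw": 0.45}
    - {"x": 0,"y": 0,"z": 0,"turn": 0,"jaw": 0.45}

```text
clock: 11.97
position: [499.5, 16.4, 229.0]
eef_rot: [0.641, 0.767, -0.001, -0.0]
ft_force: [-0.2, 0.4, -0.3]
width: 38.9
finger_force: 0.0
```

```bash
python3 st.py 501.3 17.6 111
```

```text
11.97 [499.48  16.43 228.97] th 1.749 tilt [-0. -0.] q [ 0.51  0.36 -0.82  1.77  0.29  1.14 -0.23] F [-0.22  0.35 -0.29] Mz [0.01 0.   0.04] w 38.8627802033498 0.0
tool delta [  0.89   2.14 117.97]
```

Call:
apply_moves:
  moves:
    - {"x": 0.4,"y": 2.3,"z": 10,"turn": 0,"jaw": 0.45}
    - {"x": 0,"y": 0,"z": 25,"turn": 0,"jaw": 0.45}
    - {"x": 0,"y": 0,"z": 25,"turn": 0,"jaw": 0.45}
    - {"x": 0,"y": 0,"z": 25,"turn": 0,"jaw": 0.45}
    - {"x": 0,"y": 0,"z": 20,"turn": 0,"jaw": 0.45}
    - {"x": 0,"y": 0,"z": 12,"turn": 0,"jaw": 0.45}
    - {"x": 0,"y": 0,"z": 0,"turn": 0,"jaw": 0.45}
    - {"x": 0,"y": 0,"z": 0,"turn": 0,"jaw": 0.45}

```text
clock: 12.63
position: [501.6, 17.6, 111.7]
eef_rot: [0.642, 0.767, -0.0, -0.001]
ft_force: [-0.4, 0.1, 0.2]
width: 38.3
finger_force: 0.0
```

```bash
python3 st.py 501.6 17 111
```

```text
12.63 [501.57  17.64 111.7 ] th 1.748 tilt [-0.  0.] q [ 0.43  0.49 -0.75  1.94  0.43  0.88 -0.37] F [-0.39  0.11  0.19] Mz [ 0.04 -0.08  0.02] w 38.30028620266663 0.0
tool delta [-0.63 -0.08  0.7 ]
```

Call:
apply_moves:
  moves:
    - {"x": 0,"y": 0,"z": 0,"turn": 0,"jaw": 0.0}
    - {"x": 0,"y": 0,"z": 0,"turn": 0,"jaw": 0.0}
    - {"x": 0,"y": 0,"z": 0,"turn": 0,"jaw": 0.0}
    - {"x": 0,"y": 0,"z": 0,"turn": 0,"jaw": 0.0}
    - {"x": 0,"y": 0,"z": 0,"turn": 0,"jaw": 0.0}
    - {"x": 0,"y": 0,"z": 0,"turn": 0,"jaw": 0.0}
  newtons: 40

```text
clock: 13.13
position: [502.8, 17.6, 113.5]
eef_rot: [0.643, 0.766, 0.001, 0.001]
ft_force: [-0.7, -0.6, 6.2]
width: 9.3
finger_force: 40.3
```

```bash
python3 st.py 501.6 17 111
```

```text
13.13 [502.81  17.61 113.47] th 1.746 tilt [ 0. -0.] q [ 0.43  0.49 -0.75  1.94  0.43  0.88 -0.37] F [-0.68 -0.64  6.19] Mz [0.01 0.13 0.07] w 9.268092673129775 40.3130042552948
tool delta [-0.39 -1.3   2.47]
```

Call:
apply_moves:
  moves:
    - {"x": 0,"y": 1,"z": -3,"turn": 0,"jaw": 0.0}
    - {"x": 0,"y": 0,"z": -3,"turn": 0,"jaw": 0.0}
    - {"x": 0,"y": 0,"z": -2,"turn": 0,"jaw": 0.0}
    - {"x": 0,"y": 0,"z": -1,"turn": 0,"jaw": 0.0}
    - {"x": 0,"y": 0,"z": 0,"turn": 0,"jaw": 0.0}

```text
clock: 13.55
position: [503.1, 17.6, 121.8]
eef_rot: [0.643, 0.766, 0.0, 0.0]
ft_force: [-0.4, -0.0, -1.9]
width: 9.1
finger_force: 39.3
```

```bash
python3 st.py 501.6 17 111
```

```text
13.55 [503.1   17.59 121.75] th 1.746 tilt [ 0. -0.] q [ 0.43  0.48 -0.76  1.92  0.42  0.9  -0.36] F [-0.45 -0.02 -1.85] Mz [0.03 0.02 0.  ] w 9.091839725446897 39.264262318611145
tool delta [-0.32 -1.58 10.75]
```

Call:
apply_moves:
  moves:
    - {"x": 0,"y": 0,"z": -6,"turn": 0,"jaw": 0.0}
    - {"x": 0,"y": 0,"z": -6,"turn": 0,"jaw": 0.0}
    - {"x": 0,"y": 0,"z": -6,"turn": 0,"jaw": 0.0}
    - {"x": 0,"y": 0,"z": -6,"turn": 0,"jaw": 0.0}
    - {"x": 0,"y": 0,"z": -6,"turn": 0,"jaw": 0.0}
    - {"x": 0,"y": 0,"z": -6,"turn": 0,"jaw": 0.0}
    - {"x": 0,"y": 0,"z": -6,"turn": 0,"jaw": 0.0}
    - {"x": 0,"y": 0,"z": -6,"turn": 0,"jaw": 0.0}
    - {"x": 0,"y": 0,"z": -6,"turn": 0,"jaw": 0.0}
    - {"x": 0,"y": 0,"z": -6,"turn": 0,"jaw": 0.0}
    - {"x": 0,"y": 0,"z": -6,"turn": 0,"jaw": 0.0}
    - {"x": 0,"y": 0,"z": -6,"turn": 0,"jaw": 0.0}

```text
clock: 14.55
position: [503.0, 17.7, 194.2]
eef_rot: [0.643, 0.766, -0.0, -0.0]
ft_force: [-0.1, -0.5, -1.0]
width: 9.0
finger_force: 39.2
```

Call:
apply_moves:
  moves:
    - {"x": 0,"y": 0,"z": -10,"turn": 0,"jaw": 0.0}
    - {"x": 0,"y": 0,"z": -10,"turn": 0,"jaw": 0.0}
    - {"x": 0,"y": 0,"z": -10,"turn": 0,"jaw": 0.0}
    - {"x": 0,"y": 0,"z": -10,"turn": 0,"jaw": 0.0}
    - {"x": 0,"y": 0,"z": -5,"turn": 0,"jaw": 0.0}
    - {"x": 0,"y": 0,"z": 0,"turn": 0,"jaw": 0.0}
    - {"x": 0,"y": 0,"z": 0,"turn": 0,"jaw": 0.0}
    - {"x": 0,"y": 0,"z": 0,"turn": 0,"jaw": 0.0}
    - {"x": 0,"y": 0,"z": 0,"turn": 0,"jaw": 0.0}
    - {"x": 0,"y": 0,"z": 0,"turn": 0,"jaw": 0.0}

```text
clock: 15.38
position: [502.8, 17.6, 238.1]
eef_rot: [0.643, 0.766, -0.0, -0.0]
ft_force: [-0.8, -0.0, -0.6]
width: 9.2
finger_force: 39.3
```

```bash
python3 st.py 501.6 17 111; python3 - <<'E'
from bench import arm
import cv2
cv2.imwrite("pics/end.png",cv2.resize(arm.grab_frame("scene")["frame"][130:290,280:440,::-1],(600,600)))
E
```

```text
15.38 [502.8   17.58 238.12] th 1.746 tilt [-0.  0.] q [ 0.5   0.36 -0.83  1.74  0.29  1.17 -0.23] F [-0.83 -0.01 -0.58] Mz [ 0.03 -0.03  0.01] w 9.183642480839477 39.301825761795044
tool delta [ -0.39  -1.16 127.12]
```

View pics/end.png

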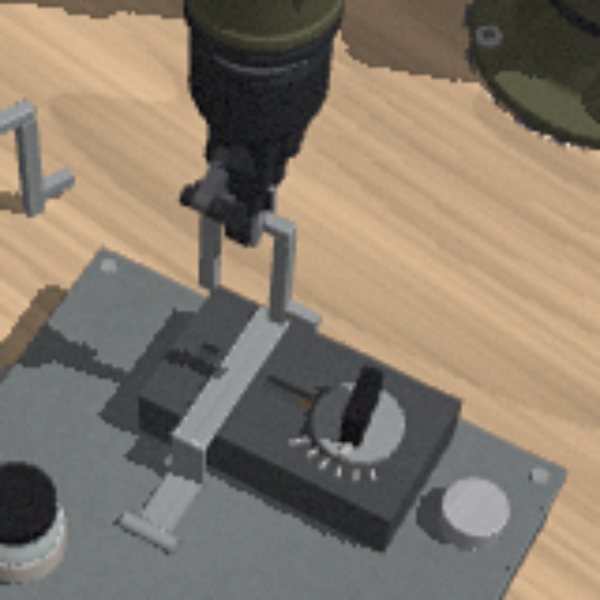

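The shackle is out and upright in the fingers, feet near (208,285) and (280,318), about 80 mm clear. The dial's nose at (348,448) is still at the fourth mark.

```bash
python3 -c "
from bench import arm
print(arm.job_done())"
```

```text
the job is handed in; nothing more can be done
None
```

I turned the dial clockwise to the stop and back three clicks, and handed the job in at 15.4 s with the shackle drawn straight out and held upright and still, its feet about 80 mm above the lock; no verdict was returned.

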